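Lay the rework tools in their tray

ROBOT

A 6-joint arm with a two-finger parallel gripper is mounted at the origin on the work surface. World frame = base frame: x ahead of the robot, y to its left, z up, the work surface at z = 0. Lengths are in m, angles in rad, forces in N, time in s.
With the tool pointing down it reaches from about 0.35 to 0.95 m from the base axis. Payload 17.4 kg.
Tool frame: the origin (TCP) lies at the very end of the fingers, on their centre line; the grasp point (between the pads) lies 19 mm behind it; z points along the fingers, y is the line along which they close (so a half turn about z gives the same grasp; the last joint's range is limited). The gripper opens to 93 mm and grips with 3 to 60 N. Pads are 15 mm wide; open, the fingers measure 128 mm over their backs; the gripper's body (75 mm by 188 mm) begins 65 mm behind the grasp point.
Start: joints at [-1.343, 0.116, 1.442, -0, 1.584, -0.038], TCP at [0.177, -0.651, 0.219] pointing down, gripper open.
Joint ranges: [-2.83, 2.83], [-0.83, 2.19], [0.07, 2.5], [-1.14, 4.28], [0.01, 3], [-2.97, 2.97]. Speed limits (rad/s): [1.89, 1.89, 2.22, 3.14, 3.14, 3.14].

INTERFACE

Orientations are given as a unit quaternion [w, x, y, z].
In Python, from workcell import sense, grab_frame, calibration, finish_job gives the robot as it stands.
- The arm moves only by the tool apply_moves, never from a script. Its argument "rows" is one flat list of numbers, 7 for each row, row after row: the shift along the tool's x, y, z scaled (see below), then the turn, a rotation vector about the tool's x, y, z scaled (see below), then the opening, from 0 (shut) to 1 (fully open). In form: [tx, ty, tz, ax, ay, az, grip, tx, ty, tz, ax, ay, az, grip, ...]. A call has 1 to 5 rows; each row shifts and turns the commanded pose from where the row before left it, along the tool's axes as they then stand; what a row does not reach is not made up. The controller multiplies each number of a shift by 3 cm and each number of a turn by 0.1 rad. A row lasts 1/12 s, in which the tool goes at most 41.7 mm and 7.16 degrees, less where a joint would pass 70% of its speed; a pose out of reach is approached as far as the arm can. A call with a number of a shift or a turn outside -1 to 1 is refused whole. A call with a gripper value outside its range is refused whole. The fingers move at their own pace and stop on an object; "force" is the grip in N (left out, the last holds). Time passes only in rows, so rows that do not move let the fingers close. It gives the time, the measured TCP pose, the force, the opening and the grip force at its end, in the units of the state.
- sense(): the state, without advancing time (a new reading comes with each control period).
- grab_frame(name): name is "scene" or "top" or "wrist"; returns the picture (420x560x3 uint8, red, green, blue); there is no depth.
- calibration(name): a dict with "fx", "fy", "cx", "cy" (pixels), "rvec" (rotation vector, rad) and "tvec" (3), from world to camera coordinates, as OpenCV has them. Camera axes: x right, y down, z forward; pixel columns grow to the right and rows downward; lengths in m; the calibration is good to about 2 mm. A picture is of the moment at which its call begins: read the wrist's pose just before it. calibration takes no time and is no camera call; for the wrist camera it gives the pose at the moment of the call.
- finish_job(): hands the job in; it is judged then, once.
The state is a dict: "time": time; "joint_positions": joint angles; "dq": joint speeds; "tau": joint torques, N m; "tool_pos": TCP position; "orientation": TCP orientation; "ft_force": force on the tool from outside, world axes, zero at the start; "torque": the same for the moment, N m; "grip_width": opening from 0.0 (shut) to 1.0 (fully open); "finger_force": force on a finger pad.
Only numpy, scipy, OpenCV 4.12 (cv2) and the standard library are available. Lean on these libraries where they do the work, as an engineer would, in place of code of your own. Each camera call takes 0.05 s, during which the arm holds its last target. There are 200 camera calls.

TASK

Put the three hand tools away in the tool tray, one lying flat and straight in each lane: the longest in the lane beside the tray's tall side wall, the shortest in the lane beside its low side edge, the remaining one in the middle lane. All three must have their working tips towards the thick end block of the tray (the shortest one has been left lying crosswise over the lanes in the middle of the tray). Leave everything else on the bench where it stands.

Things in the scene. Friction and masses are not known exactly. Their poses are not given: they have to be found in the camera images.
- tray: Light wooden tool tray, fixed, left or right of the robot. Origin on the bench under the middle of the lanes; x runs along the lanes towards the thick end block, y towards the tall side wall. Floor 4 mm thick, x -109 to +121, y -80 to +80 mm. End block at x 103 to 121, top 30 mm above the bench; wall at the other end 6 mm thick, top at 20. Lanes 206 x 40 mm inside, 54 mm apart.
- lane_long (a point): Lane for the longest tool, beside the tall side wall (6 mm thick, top 40 mm above the bench): point on the lane's floor (4 mm above the bench) at its middle. Axes as the tray's.
- lane_middle (a point): Middle lane: point on its floor at its middle. Axes as the tray's. The ribs beside it are 14 mm wide, top 20 mm above the bench. Ribs and side walls stand only at |x| from 45 to 103 mm: the middle 90 mm of the tray is open right across all lanes, so that fingers can straddle a tool down to the floor there.
- lane_short (a point): Lane for the shortest tool, beside the low side edge (6 mm thick, top 14 mm above the bench): point on its floor at its middle. Axes as the tray's.
- pump: Longest tool: desoldering pump, 180 mm. Aluminium barrel 20 mm in diameter (x -57 to +42 mm) with a black 22 mm square collar at each end, white tapering nozzle at the working end (x 50 to 90), thin plunger rod with an 18 mm knob at the other. About 70 g. Origin on its axis at mid length, 11 mm above what it lies on; x axis towards the nozzle.
- pump_tip (a point): End of the pump's nozzle, 90 mm from its origin.
- driver: Middle-length tool: screwdriver, 150 mm. Black eight-sided handle 24 mm across flats (x -75 to +10 mm), 6 mm steel shaft to x +75, clear of the surface. About 80 g, balanced about 25 mm behind the origin, in the handle. Origin on its axis at mid length, 12 mm above what it lies on; x axis towards the shaft's tip.
- driver_tip (a point): End of the screwdriver's shaft, 75 mm from its origin.
- pry: Shortest tool: black nylon pry bar, 128 mm long, 10 mm thick. 16 mm wide from its rounded heel (x -68) to x +15, then 11 mm, then a 5 mm tip to x +60. About 30 g. Starts flat on the tray's floor, crosswise in the open middle, across all lanes. Origin at mid thickness, 5 mm above what it lies on; x axis towards the narrow tip.
- pry_tip (a point): End of the pry bar's narrow tip, 60 mm from its origin.
- board_holder: Bystander fixed to the bench: circuit board in a holder, 160 x 170 mm, 40 mm high (parts on the board to 46 mm). Stands on the side of the bench where the tray is not. Origin under its centre.
- solder_reel: Bystander, loose: steel reel standing upright among the tools, 44 mm in diameter, 46 mm high. Origin under its centre.
- flux_bottle: Bystander, loose: white bottle among the tools, 36 mm in diameter, 110 mm high. Origin under its centre.
- tip_cleaner: Bystander, loose: dark steel tip-cleaner pot, 68 mm in diameter, 53 mm high. Origin under its centre.
- cup: Bystander, loose: white cup, 64 mm in diameter, 70 mm high. Origin under its centre.
- meter: Bystander, loose: black hand meter lying flat, 110 x 50 mm, 30 mm high. Origin under its centre; x axis along its length.
- cleaner_can: Bystander, loose: white can, 60 mm in diameter, 90 mm high, beyond the tools. Origin under its centre.
There are look-alikes about, which are no part of the job. What is shaped like the pump but brown or red is not meant.

How it is judged:
By the outcome, as a careful person would: the job done as asked, in the order asked, and still so for the second after the job is handed in, with the robot touching nothing.
It also fails if it takes over 62 s, if anything falls off the work surface, if the arm or the gripper's body presses on something with over 40 N, if the wrist force passes 120 N, or if a joint passes its speed limit or range.

## Working session

There is one attempt and no reset: what is moved stays moved. The work goes in short steps, Python scripts to look and compute and a tool call to move; the robot and the scene stay as the last step left them, time stands still between calls to the robot, and variables do not carry over. Pictures are saved under pics/ and viewed, at most 10 in all, crops included, and the job is handed in when it is done.

Besides the shell and the picture viewer there is one more tool, called after ">>>" as a command line: name --argument value ..., lists and objects as JSON in quotes. apply_moves: Moves the arm, as the interface text tells. Shifts and turns lie within -1 to 1; 1 stands for 3 cm of shift or 0.1 rad of turn. Its arguments: {"type":"object","properties":{"rows":{"type":"array","items":{"type":"number","minimum":-1,"maximum":1}},"force":{"type":"number"}},"required":["rows"]}

```bash
ls; mkdir -p pics; python3 - <<'E'
from workcell import *
import cv2
for n in ("top","scene"):
    f=grab_frame(n); cv2.imwrite(f"pics/{n}0.png",cv2.cvtColor(f,cv2.COLOR_RGB2BGR)); print(n,calibration(n))
f=grab_frame("wrist"); cv2.imwrite("pics/wrist0.png",cv2.cvtColor(f,cv2.COLOR_RGB2BGR)); print(calibration("wrist"))
print(sense())
E
```

```text
pics
top {'fx': 523.2527609902977, 'fy': 523.2527609902977, 'cx': 284.69551937548647, 'cy': 214.24746466140144, 'rvec': array([ 2.07423778, -2.14759643,  0.22826512]), 'tvec': array([-0.00729038,  0.54547521,  1.13480687])}
scene {'fx': 425.8950805428853, 'fy': 425.8950805428853, 'cx': 278.3131965658417, 'cy': 212.11139215766462, 'rvec': array([ 0.89824294,  2.45055855, -1.14518537]), 'tvec': array([ 0.44151434, -0.20670669,  1.43773798])}
{'fx': 290.488718135066, 'fy': 290.488718135066, 'cx': 279.99644914796863, 'cy': 210.47170467021363, 'rvec': array([-2.30312106,  1.75961219,  0.25904311]), 'tvec': array([-0.67354841, -0.03446265,  0.39162764])}
{'time': 0.15, 'joint_positions': array([-1.34277663e+00,  1.16381420e-01,  1.44210644e+00,  3.77622306e-05,
        1.58402537e+00, -3.78295717e-02]), 'dq': array([ 0.00031939,  0.0001496 , -0.00139615,  0.00040223, -0.00110239,
       -0.00049328]), 'tau': array([ 1.93883161e-04, -7.21759844e+01, -6.22948194e+01,  7.78716104e-02,
        2.25107814e-02, -4.67922507e-05]), 'tool_pos': array([ 0.17728862, -0.6511345 ,  0.21807432]), 'orientation': array([-4.60001814e-04,  9.91178384e-01,  1.32533766e-01, -2.49109767e-05]), 'ft_force': array([-0.16533455,  0.8193091 ,  0.18013988]), 'torque': array([-0.05223429, -0.0178985 ,  0.01428709]), 'finger_force': 0.0, 'grip_width': 1.001709012641097}
```

View pics/top0.png

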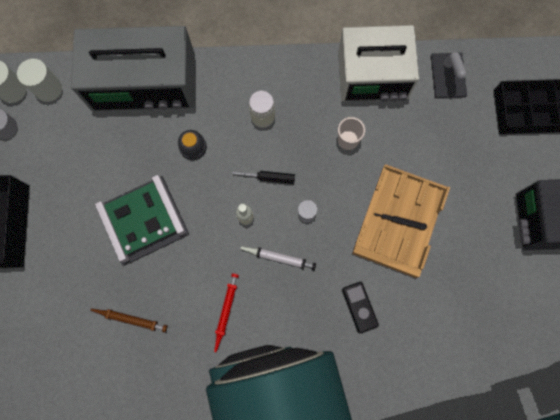

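View pics/scene0.png

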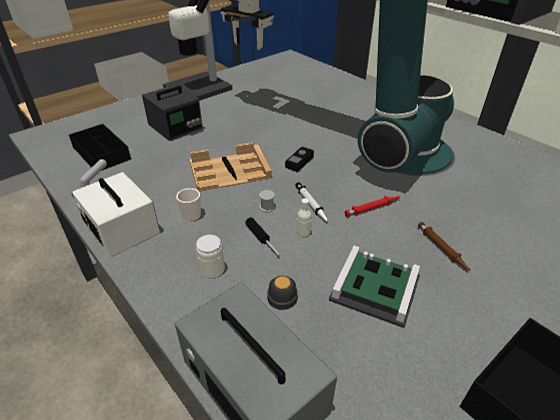

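Top view: the pump candidates are aluminium/white (280,258), red (227,312) and brown (130,321). By the description I choose the aluminium one, with its nozzle at (241,249). The driver's handle is at (280,178) and its tip at (234,175); it has no look-alike. The pry is at (400,221) in the tray, with its tip at (375,214); the other black bar shapes are the instrument handles at (127,53) and (382,49). Next is one close crop to check the pump choice and the tray's ends.

```bash
python3 - <<'E'
import cv2
f=cv2.imread("pics/top0.png")[155:285,220:460]
cv2.imwrite("pics/crop0.png",cv2.resize(f,None,fx=3.3,fy=3.3,interpolation=cv2.INTER_CUBIC))
E
```

```text
(no output)
```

View pics/crop0.png

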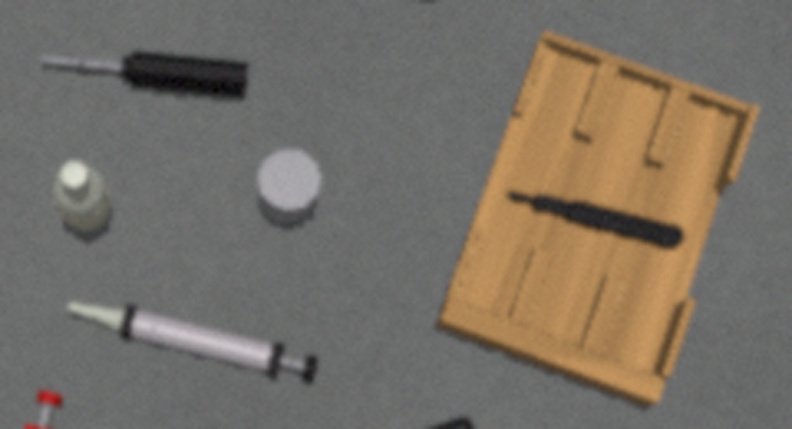

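View pics/wrist0.png

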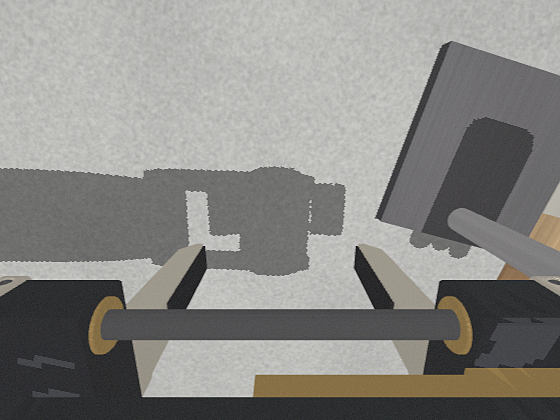

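The crop confirms the choice: aluminium barrel, black collars, white nozzle at the left. The tray's thick end block is at the bottom of the picture, nearest the robot. The thin wall is at the top and the tall wall is on the right. The wrist view shows only bare bench and an instrument. Next are rough positions from the top view.

```bash
cat > h.py <<'E'
import numpy as np, cv2
from workcell import *
from scipy.spatial.transform import Rotation as R
def ray(c,px):
    K=np.array([[c['fx'],0,c['cx']],[0,c['fy'],c['cy']],[0,0,1]])
    M=cv2.Rodrigues(np.array(c['rvec']))[0]
    return -M.T@c['tvec'], M.T@np.linalg.inv(K)@np.array([px[0],px[1],1.])
def plane(c,px,z):
    o,d=ray(c,px); return o+d*(z-o[2])/d[2]
def two(c1,p1,c2,p2):
    (a,u),(b,v)=ray(c1,p1),ray(c2,p2); s=np.linalg.lstsq(np.c_[u,-v],b-a,rcond=None)[0]
    P,Q=a+u*s[0],b+v*s[1]; return (P+Q)/2,np.linalg.norm(P-Q)
def proj(c,P):
    K=np.array([[c['fx'],0,c['cx']],[0,c['fy'],c['cy']],[0,0,1]])
    return cv2.projectPoints(np.array(P,float).reshape(-1,1,3),c['rvec'],c['tvec'],K,None)[0].reshape(-1,2)
def snap(n,name=None):
    s=sense(); c=calibration(n); f=grab_frame(n)
    if name: cv2.imwrite(f"pics/{name}.png",cv2.cvtColor(f,cv2.COLOR_RGB2BGR)); np.savez(f"pics/{name}.npz",**c)
    return s,c,f
def load(name):
    z=np.load(f"pics/{name}.npz"); return {k:z[k] for k in z}, cv2.imread(f"pics/{name}.png")
E
python3 - <<'E'
from h import *
np.set_printoptions(precision=4,suppress=True)
c=calibration("top")
for n,p,z in [("pumptip",(241.2,248),.011),("knob",(314.8,267.1),.011),("drtip",(232.7,173.8),.012),("drheel",(294.5,179.2),.012),("prytip",(374.5,214.4),.009),("pryheel",(426.7,226.5),.009),("flux",(245,222),0),("reel",(307.5,216),0),("blockL",(353,253),0),("blockR",(418,277),0),("farL",(385,165),.02),("farR",(449,187),.03)]: print(n,plane(c,p,z))
w=calibration("wrist"); M=cv2.Rodrigues(w['rvec'])[0]; s=sense(); T=R.from_quat(s['orientation'],scalar_first=True)
print("cam in tool",T.inv().apply(-M.T@w['tvec']-s['tool_pos']), T.inv().apply(M[2]),T.as_matrix())
E
```

```text
pumptip [0.4778 0.0779 0.011 ]
knob [ 0.4272 -0.0921  0.011 ]
drtip [0.6588 0.0952 0.012 ]
drheel [ 0.6401 -0.0531  0.012 ]
prytip [ 0.5476 -0.2398  0.009 ]
pryheel [ 0.5142 -0.361   0.009 ]
flux [0.5417 0.0686 0.    ]
reel [ 0.5512 -0.081   0.    ]
blockL [ 0.4585 -0.1842  0.    ]
blockR [ 0.3969 -0.3322  0.    ]
farL [ 0.6656 -0.2716  0.02  ]
farR [ 0.6032 -0.4164  0.03  ]
cam in tool [ 0.0799 -0.0014 -0.1668] [-0.288   0.0007  0.9576] [[ 0.9649  0.2627 -0.0002]
 [ 0.2627 -0.9649  0.0009]
 [ 0.0001 -0.0009 -1.    ]]
```

Lengths check: pump 177 mm against 180, driver 150 against 150, pry 126 against 128. The tray's x axis points towards the robot, at about 157°. I'll move the wrist camera over the tray.

>>> apply_moves --rows '[0.97,-0.43,-0.1,0,0,0,1,0.97,-0.43,-0.1,0,0,0,1,0.97,-0.43,-0.1,0,0,0,1,0.97,-0.43,-0.1,0,0,0,1,0.97,-0.43,-0.1,0,0,0,1]'

```text
time: 0.57
tool_pos: [0.3016, -0.5497, 0.2335]
orientation: [-0.0, 0.991, 0.132, -0.0]
ft_force: [1.2, -0.5, 0.1]
grip_width: 0.998
finger_force: 0.0
```

>>> apply_moves --rows '[0.97,-0.43,-0.1,0,0,0,1,0.97,-0.43,-0.1,0,0,0,1,0.97,-0.43,-0.1,0,0,0,1,0.97,-0.43,-0.1,0,0,0,1,0.97,-0.43,-0.1,0,0,0,1]'

```text
time: 0.98
tool_pos: [0.4252, -0.4492, 0.2486]
orientation: [-0.0, 0.991, 0.132, -0.0]
ft_force: [0.1, -0.1, -0.2]
grip_width: 1.0
finger_force: 0.0
```

>>> apply_moves --rows '[0.97,-0.43,0,0,0,0,1,0.97,-0.43,0,0,0,0,1,0.97,-0.43,0,0,0,0,1,0,0,0,0,0,-1,1,0,0,0,0,0,-1,1]'

```text
time: 1.4
tool_pos: [0.4995, -0.3887, 0.2482]
orientation: [-0.0, 0.972, 0.234, -0.0]
ft_force: [-0.6, -0.7, -0.1]
grip_width: 0.997
finger_force: 0.0
```

>>> apply_moves --rows '[0,0,0,0,0,-1,1,0,0,0,0,0,-1,1,0,0,0,0,0,-1,1,0,0,0,0,0,-1,1,0,0,0,0,0,-1,1]'

```text
time: 1.82
tool_pos: [0.4982, -0.39, 0.2484]
orientation: [-0.0, 0.884, 0.467, -0.0]
ft_force: [0.9, 0.8, 0.1]
grip_width: 1.001
finger_force: 0.0
```

>>> apply_moves --rows '[0,0,0,0,0,-1,1,0,0,0,0,0,-1,1,0,0,0,0,0,-1,1,0,0,0,0,0,-0.4,1,0,0,0,0,0,0,1]'

```text
time: 2.23
tool_pos: [0.4982, -0.3901, 0.2484]
orientation: [-0.0, 0.794, 0.608, -0.0]
ft_force: [0.1, 0.3, 0.4]
grip_width: 0.998
finger_force: 0.0
```

```bash
python3 - <<'E'
from h import *
s,c,f=snap("wrist","w1"); print(s['time'],s['tool_pos'],s['joint_positions'])
E
```

```text
2.2333 [ 0.49820272 -0.39006651  0.24837065] [-7.04562137e-01  1.84342819e-02  1.49626672e+00 -1.24859672e-05
  1.62734599e+00 -4.41653024e-01]
```

View pics/w1.png

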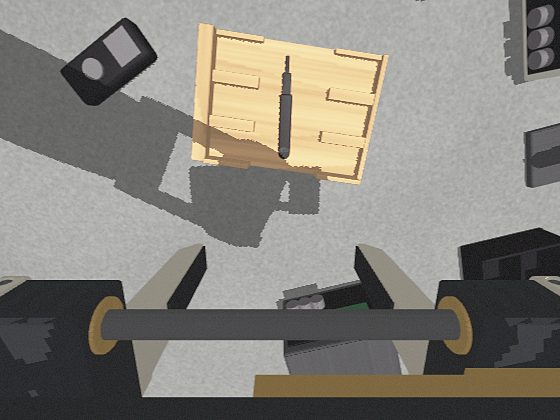

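The wrist view shows the tray's corners near (200,25), (387,55), (360,183) and (192,160). The block is on the left, the tall wall at the bottom and the low edge at the top. The pry is vertical, with its tip at (288,56) and heel at (284,157). Next is a second view from a shifted place for triangulation.

>>> apply_moves --rows '[0.7,0.9,0,0,0,0,0.4,0.7,0.9,0,0,0,0,0.4,0.7,0.9,0,0,0,0,0.4,0,0,0,0,0,0,0.4]'

```text
time: 2.62
tool_pos: [0.5966, -0.3481, 0.2475]
orientation: [-0.001, 0.794, 0.608, 0.0]
ft_force: [-0.1, 1.1, -0.4]
grip_width: 0.762
finger_force: 0.0
```

```bash
cat > seg.py <<'E'
from h import *
np.set_printoptions(precision=4,suppress=True)
def feats(img):
    hsv=cv2.cvtColor(img,cv2.COLOR_BGR2HSV)
    m=((hsv[...,0]<28)&(hsv[...,0]>8)&(hsv[...,1]>60)).astype(np.uint8); m[240:]=0
    m=cv2.morphologyEx(m,cv2.MORPH_OPEN,np.ones((3,3)))
    cs=cv2.findContours(m,cv2.RETR_EXTERNAL,cv2.CHAIN_APPROX_NONE)[0]
    C=max(cs,key=cv2.contourArea); hull=cv2.convexHull(C)
    q=cv2.approxPolyDP(hull,6,True).reshape(-1,2)
    t=np.zeros(m.shape,np.uint8); cv2.fillPoly(t,[hull],1); t=cv2.erode(t,np.ones((15,15)))
    d=((hsv[...,2]<75)&(hsv[...,1]<90)&(t>0)).astype(np.uint8)
    n,l,st,ce=cv2.connectedComponentsWithStats(d); k=1+np.argmax(st[1:,4]) ; y,x=np.nonzero(l==k)
    P=np.c_[x,y].astype(float); mu=P.mean(0); a=np.linalg.svd(P-mu,full_matrices=False)[2][0]; s=(P-mu)@a
    w=lambda e:P[np.abs(s-e)<2].mean(0)
    return q,(w(s.min()),w(s.max())),st[k]
E
python3 - <<'E'
from seg import *
s,c,f=snap("wrist","w2"); print(s['time'],s['tool_pos'])
for n in("w1","w2"):
    c,im=load(n); q,e,st=feats(im); print(n,q.tolist(),e,st)
    print([plane(c,p,0.0)[:2].round(4).tolist() for p in q],[plane(c,p,.009) for p in e])
    im=cv2.cvtColor(im,cv2.COLOR_BGR2RGB)
E
python3 - <<'E'
import cv2
a=cv2.imread("pics/w2.png")[0:250]
cv2.imwrite("pics/w2c.png",cv2.resize(a,(800,357)))
E
```

```text
2.6167 [ 0.5966 -0.3481  0.2475]
w1 [[199, 23], [387, 55], [359, 184], [191, 158]] (array([280., 103.]), array([279., 147.])) [279 102   2  47  51]
[[0.4515, -0.1694], [0.6728, -0.2662], [0.607, -0.423], [0.3842, -0.3243]] [array([ 0.5248, -0.287 ,  0.009 ]), array([ 0.5087, -0.3413,  0.009 ])]
w2 [[134, 85], [316, 112], [298, 227], [135, 208]] (array([222.6, 112.8]), array([224.875, 204.25 ])) [218 112  13  94 780]
[[0.4435, -0.1724], [0.6676, -0.268], [0.6038, -0.4217], [0.3773, -0.3294]] [array([ 0.5469, -0.2367,  0.009 ]), array([ 0.5104, -0.3569,  0.009 ])]
```

View pics/w2c.png

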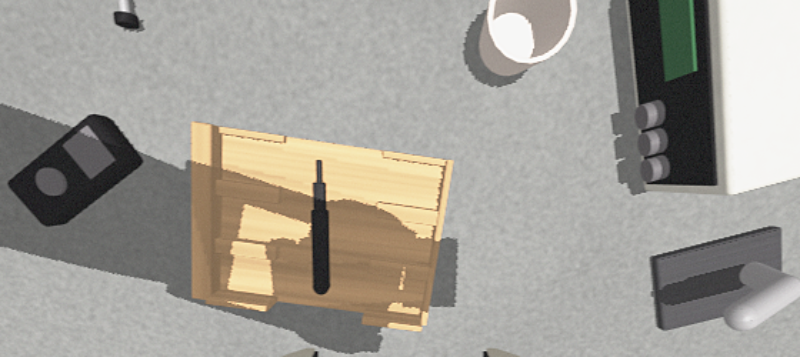

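The second view shows the tray with its block on the left and the pry's tip up. Its tip is at (223,112) and heel at (225,205) in full-frame pixels. Now I triangulate.

```bash
sed -i 's/<75)&(hsv\[...,1\]<90)/<105)\&(hsv[...,1]<85)/' seg.py; python3 - <<'E'
from seg import *
c1,i1=load("w1");c2,i2=load("w2");ct=calibration("top")
q1,e1,_=feats(i1);q2,e2,s2=feats(i2);print(e1,e2,s2)
for a,b in zip(q1,q2): print("corner",*two(c1,a,c2,b))
for a,b in zip(e1,e2): print("pry",*two(c1,a,c2,b), plane(c1,a,.01),plane(c2,b,.01))
for a,b in zip(e2,[(374.5,214.4),(426.7,226.5)]): print("pry top",*two(c2,a,ct,b))
# tray from corners at proper heights: block corners z .030, low-edge/far corner .02, tall/far corner .04->.02 wall
for c,q in((c1,q1),(c2,q2)):
    P=np.array([plane(c,p,z)[:2] for p,z in zip(q,(.03,.02,.04,.03))])
    for zz in((.03,.02,.02,.03),): 
        P=np.array([plane(c,p,z)[:2] for p,z in zip(q,zz)])
        print(P, "sides",[np.linalg.norm(P[i]-P[(i+1)%4]).round(4) for i in range(4)])
        u=(P[0]-P[1])+(P[3]-P[2]); a=np.degrees(np.arctan2(u[1],u[0])); v=P[3]-P[0]; print("ang",a,np.degrees(np.arctan2(v[1],v[0]))-90+360,"mid",P.mean(0))
E
```

```text
(array([287.1429,  56.7143]), array([282.4667, 157.    ])) (array([222.8571, 112.7143]), array([224.875, 204.25 ])) [218 112  13  94 860]
corner [ 0.4564 -0.1797  0.0306] 0.0002961078827444665
corner [ 0.6651 -0.2682  0.0203] 0.00033277357407862716
corner [ 0.6045 -0.4193  0.0097] 0.0022155522106658246
corner [ 0.3945 -0.3242  0.0304] 0.001847186739652278
pry [ 0.5476 -0.2368  0.0108] 0.00010281468745435749 [ 0.5476 -0.2366  0.01  ] [ 0.5474 -0.2368  0.01  ]
pry [ 0.5101 -0.3563  0.0088] 0.0013743132808611191 [ 0.5099 -0.3555  0.01  ] [ 0.5107 -0.3567  0.01  ]
pry top [ 0.5474 -0.238   0.0134] 0.0023181587901534738
pry top [ 0.5126 -0.3565  0.0186] 0.0033846657848674347
[[ 0.4564 -0.1796]
 [ 0.6653 -0.2683]
 [ 0.6027 -0.4176]
 [ 0.3939 -0.3234]] sides [np.float64(0.227), np.float64(0.1618), np.float64(0.2291), np.float64(0.1567)]
ang 156.35574826489042 156.52078566505986 mid [ 0.5296 -0.2972]
[[ 0.4561 -0.1794]
 [ 0.6651 -0.2681]
 [ 0.6044 -0.4144]
 [ 0.3947 -0.3251]] sides [np.float64(0.227), np.float64(0.1584), np.float64(0.228), np.float64(0.1581)]
ang 156.97803316660435 157.1374017057136 mid [ 0.5301 -0.2968]
```

Heights agree: the block top triangulates to 30.5 mm, the far wall to 20.3 mm and the pry top to about 10 mm. The tray origin is about (0.5355, -0.2995) at an angle of 157°. The pry lies at 72.6°, and I'll grasp it at (0.5257, -0.3069).

>>> apply_moves --rows '[0.24,-0.88,0,0,0,0,0.34,0.24,-0.88,0,0,0,0,0.34,0.24,-0.88,0,0,0,0,0.34,0,0,1,0,0,0.4,0.34,0,0,1,0,0,0,0.34]'

```text
time: 3.08
tool_pos: [0.5213, -0.3092, 0.1905]
orientation: [0.002, 0.808, 0.59, 0.001]
ft_force: [0.3, -0.2, -0.4]
grip_width: 0.37
finger_force: 0.0
```

>>> apply_moves --rows '[0,0,1,0,0,0,0.34,0,0,1,0,0,0,0.34,0,0,1,0,0,0,0.34,0,0,0.8,0,0,0,0.34,0,0,0,0,0,0,0.34]'

```text
time: 3.5
tool_pos: [0.5195, -0.3081, 0.0695]
orientation: [-0.003, 0.807, 0.591, -0.001]
ft_force: [-1.6, -0.9, -0.8]
grip_width: 0.34
finger_force: 0.0
```

```bash
python3 - <<'E'
from h import *
s,c,f=snap("wrist","w3"); print(s['time'],s['tool_pos'],s['orientation'],s['grip_width'])
E
```

```text
3.5 [ 0.51951873 -0.30805247  0.06952736] [-0.00313544  0.80689538  0.59068466 -0.00128053] 0.3400607362265435
```

View pics/w3.png

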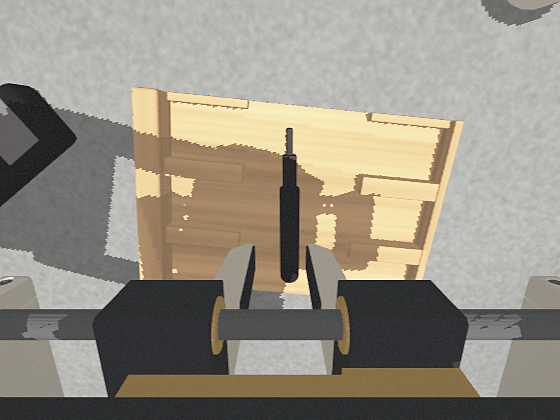

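The fingers straddle the pry, which sits about 6 mm to the right of their centre line. I correct that and descend.

>>> apply_moves --rows '[0.1,0.18,0,0,0,0,0.34,0,0,0.7,0,0,0,0.34,0,0,0.6,0,0,0,0.34,0,0,0.4,0,0,0,0.34,0,0,0,0,0,0,0.34]'

```text
time: 3.97
tool_pos: [0.5281, -0.3075, 0.0228]
orientation: [-0.001, 0.806, 0.591, -0.0]
ft_force: [-0.4, -0.2, -0.4]
grip_width: 0.337
finger_force: 0.0
```

```bash
python3 - <<'E'
from h import *
s=sense(); print(s['time'],s['tool_pos'],s['orientation'],s['ft_force'],s['dq'])
E
```

```text
3.9667 [ 0.52805267 -0.30750898  0.02283638] [-5.95458350e-04  8.06410472e-01  5.91355852e-01 -2.29473692e-04] [-0.36403046 -0.2156084  -0.42394081] [-0.00285099 -0.02096675 -0.02270202  0.00187919  0.03666986 -0.00118791]
```

>>> apply_moves --rows '[0,-0.06,0.35,0,0,0,0.34,0,0,0.18,0,0,0,0.34,0,0,0,0,0,0,0.34]'

```text
time: 4.22
tool_pos: [0.5263, -0.3071, 0.0073]
orientation: [-0.0, 0.806, 0.591, -0.0]
ft_force: [-0.3, 1.4, -0.2]
grip_width: 0.335
finger_force: 0.0
```

>>> apply_moves --rows '[0,0,0,0,0,0,0,0,0,0,0,0,0,0,0,0,0,0,0,0,0,0,0,0,0,0,0,0,0,0,0,0,0,0,0]' --force 20

```text
time: 4.63
tool_pos: [0.5268, -0.3073, 0.0084]
orientation: [0.0, 0.806, 0.591, 0.0]
ft_force: [-1.0, 1.3, 3.9]
grip_width: 0.172
finger_force: 20.0
```

The pry is gripped at 16 mm, which matches its width. I lift it, turn it +84° and move it to the short lane.

>>> apply_moves --rows '[0,0,-0.5,0,0,0,0,0,0,-1,0,0,0,0,0,0,-1,0,0,0,0,0,0,0,0,0,-1,0,0,0,0,0,0,-1,0]'

```text
time: 5.05
tool_pos: [0.5273, -0.3077, 0.0851]
orientation: [0.002, 0.742, 0.671, 0.0]
ft_force: [0.8, 0.4, 0.1]
grip_width: 0.167
finger_force: 20.0
```

>>> apply_moves --rows '[0,0,0,0,0,-1,0,0,0,0,0,0,-1,0,0,0,0,0,0,-1,0,0,0,0,0,0,-1,0,0,0,0,0,0,-1,0]'

```text
time: 5.47
tool_pos: [0.5264, -0.3071, 0.0827]
orientation: [-0.0, 0.553, 0.833, 0.0]
ft_force: [1.2, -0.6, 0.0]
grip_width: 0.167
finger_force: 20.0
```

>>> apply_moves --rows '[0,0,0,0,0,-1,0,0,0,0,0,0,-1,0,0,0,0,0,0,-1,0,0,0,0,0,0,-1,0,0,0,0,0,0,-1,0]'

```text
time: 5.88
tool_pos: [0.5264, -0.3071, 0.0827]
orientation: [-0.0, 0.329, 0.944, -0.0]
ft_force: [-0.9, -0.3, -0.5]
grip_width: 0.169
finger_force: 20.0
```

>>> apply_moves --rows '[0,0,0,0,0,-1,0,0,0,0,0,0,-1,0,0,0,0,0,0,-0.73,0,0,0,0,0,0,0,0,0,0,0,0,0,0,0]'

```text
time: 6.3
tool_pos: [0.5265, -0.3072, 0.0827]
orientation: [-0.0, 0.201, 0.98, 0.0]
ft_force: [-0.1, -0.4, 0.3]
grip_width: 0.172
finger_force: 20.0
```

```bash
cat > go.py <<'E'
import sys
from h import *
np.set_printoptions(precision=3,suppress=True)
def go(x,y,z,yaw):
    s=sense(); T=R.from_quat(s['orientation'],scalar_first=True); m=T.as_matrix(); yw=np.degrees(np.arctan2(m[1,0],m[0,0]))
    d=np.array([x,y,z])-s['tool_pos']; print('t',s['time'],'pos',s['tool_pos'],'yaw',yw,'tilt',m[:,2],'w',s['grip_width']*93,'F',s['finger_force'],'j6',s['joint_positions'][5])
    print('units in tool axes',T.inv().apply(d)/.03,' az units',-np.radians((yaw-yw+180)%360-180)/.1)
if __name__=="__main__": go(*map(float,sys.argv[1:5]))
E
python3 go.py .5667 -.2541 .075 157
```

```text
t 6.3 pos [ 0.526 -0.307  0.083] yaw 156.7774909791293 tilt [-0.  0. -1.] w 15.977399439053107 F 19.995055496692657 j6 -1.735454056320598
units in tool axes [-0.535  2.154  0.257]  az units -0.03883515029582299
```

>>> apply_moves --rows '[-0.18,0.72,0,0,0,0,0,-0.18,0.72,0,0,0,0,0,-0.18,0.72,0,0,0,0,0,0,0,0,0,0,0,0,0,0,0.7,0,0,0,0]'

```text
time: 6.72
tool_pos: [0.5689, -0.254, 0.0653]
orientation: [0.003, 0.201, 0.98, -0.001]
ft_force: [0.8, -0.6, 0.5]
grip_width: 0.168
finger_force: 20.0
```

>>> apply_moves --rows '[0,0,0.7,0,0,0,0,0,0,0.5,0,0,0,0,0,0,0,0,0,0,0,0,0,0,0,0,0,0]'

```text
time: 7.05
tool_pos: [0.5663, -0.254, 0.0255]
orientation: [-0.001, 0.201, 0.98, 0.0]
ft_force: [0.2, -0.7, 0.1]
grip_width: 0.168
finger_force: 20.0
```

```bash
python3 go.py .5667 -.2541 .0085 157; python3 - <<'E'
from h import *
snap("wrist","w4")
E
```

```text
t 7.05 pos [ 0.566 -0.254  0.025] yaw 156.8242433831596 tilt [-0.001  0.001 -1.   ] w 15.62712058806752 F 19.9955016374588 j6 -1.6289744464060303
units in tool axes [-0.013  0.002  0.566]  az units -0.030675316460311377
```

View pics/w4.png

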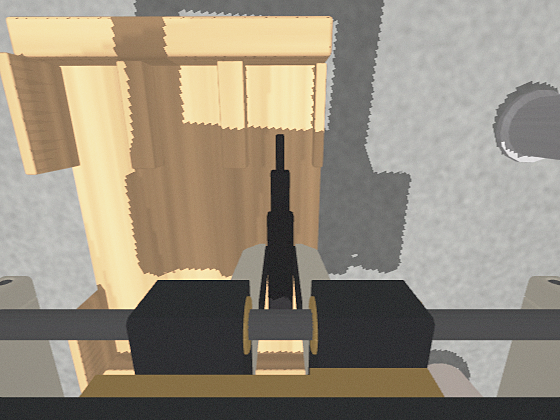

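The pry lies straight over the short lane with its tip towards the block, at (280,135). I lower it, release, lift, and go to view the pump.

>>> apply_moves --rows '[0,0,0.3,0,0,0,0,0,0,0.24,0,0,0,0,0,0,0,0,0,0,0,0,0,0,0,0,0,0.34,0,0,0,0,0,0,0.34]'

```text
time: 7.52
tool_pos: [0.5668, -0.2539, 0.0097]
orientation: [-0.0, 0.2, 0.98, 0.0]
ft_force: [0.5, 0.0, 0.1]
grip_width: 0.267
finger_force: 0.0
```

>>> apply_moves --rows '[0,0,-0.3,0,0,0,0.34,0,0,-1,0,0,0,0.34,0,0,-1,0,0,0,0.34,0,0,-1,0,0,0,0.34,0,0,-1,0,0,0,0.34]'

```text
time: 7.93
tool_pos: [0.5666, -0.2538, 0.141]
orientation: [0.0, 0.2, 0.98, -0.0]
ft_force: [-0.7, -0.1, 0.1]
grip_width: 0.339
finger_force: 0.0
```

>>> apply_moves --rows '[0.91,0.49,-0.7,0,0,0,0.45,0.91,0.49,-0.7,0,0,0,0.45,0.91,0.49,0,0,0,0,0.45,0.91,0.49,0,0,0,0,0.45,0.91,0.49,0,0,0,0,0.45]'

```text
time: 8.35
tool_pos: [0.469, -0.1319, 0.1818]
orientation: [0.001, 0.2, 0.98, -0.0]
ft_force: [-0.3, 0.3, 0.1]
grip_width: 0.447
finger_force: 0.0
```

>>> apply_moves --rows '[0.91,0.49,0,0,0,0,0.45,0.91,0.49,0,0,0,0,0.45,0,0,0,0,0,1,0.45,0,0,0,0,0,1,0.45,0,0,0,0,0,1,0.45]'

```text
time: 8.77
tool_pos: [0.4311, -0.0839, 0.1819]
orientation: [0.001, 0.346, 0.938, 0.0]
ft_force: [-0.5, -0.3, 0.5]
grip_width: 0.445
finger_force: 0.0
```

>>> apply_moves --rows '[0,0,0,0,0,1,0.45,0,0,0,0,0,1,0.45,0,0,0,0,0,1,0.45,0,0,0,0,0,1,0.45,0,0,0,0,0,1,0.45]'

```text
time: 9.18
tool_pos: [0.4312, -0.0843, 0.1815]
orientation: [0.0, 0.568, 0.823, 0.0]
ft_force: [0.6, -0.2, 1.3]
grip_width: 0.447
finger_force: 0.0
```

>>> apply_moves --rows '[0,0,0,0,0,1,0.45,0,0,0,0,0,1,0.45,0,0,0,0,0,1,0.45,0,0,0,0,0,1,0.45,0,0,0,0,0,1,0.45]'

```text
time: 9.6
tool_pos: [0.4312, -0.0843, 0.1815]
orientation: [0.0, 0.754, 0.657, 0.0]
ft_force: [0.3, 0.1, 0.1]
grip_width: 0.449
finger_force: 0.0
```

>>> apply_moves --rows '[0,0,0,0,0,1,0.45,0,0,0,0,0,0.6,0.45,0,0,0,0,0,0,0.45]'

```text
time: 9.85
tool_pos: [0.4313, -0.0843, 0.1815]
orientation: [0.0, 0.803, 0.595, 0.0]
ft_force: [-0.6, 0.1, -0.1]
grip_width: 0.447
finger_force: 0.0
```

```bash
python3 go.py .43 -.084 .2 73.4; python3 - <<'E'
from h import *
s,c,f=snap("wrist","w5")
for n,p in dict(tip=(.4778,.0779,.011),knob=(.4272,-.0921,.011),dtip=(.6588,.0952,.012),dheel=(.6401,-.0531,.012)).items(): print(n,proj(c,p))
E
```

```text
t 9.85 pos [ 0.431 -0.084  0.181] yaw 73.0957526311236 tilt [ 0.001 -0.    -1.   ] w 41.61040048800563 F 0.0 j6 0.04392116327319625
units in tool axes [-0.002 -0.043 -0.617]  az units -0.05310118327423207
tip [[278.29701873  33.83860561]]
knob [[279.37319917 201.1733288 ]]
dtip [[454.57148729 -48.61569234]]
dheel [[454.2833428  114.15153115]]
```

View pics/w5.png

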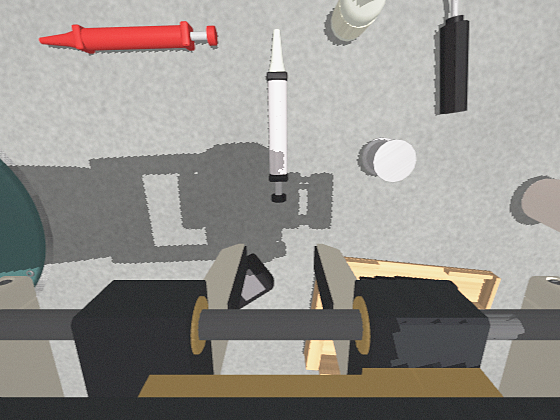

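The aluminium pump shows its nozzle tip at (277,29), collars at (277,75) and (279,178), and knob at (279,198). The red look-alike at (130,37) is well apart, the reel is at (388,160) and the bottle at (355,15).

```bash
python3 - <<'E'
from h import *
np.set_printoptions(precision=4,suppress=True)
c,im=load("w5"); ct=calibration("top"); g=cv2.cvtColor(im,cv2.COLOR_BGR2GRAY)
def blob(x0,y0,x1,y1,t=60):
    y,x=np.nonzero(g[y0:y1,x0:x1]<t); print(len(x),x.min()+x0,x.max()+x0,y.min()+y0,y.max()+y0); return np.array([(x.min()+x.max())/2+x0,(y.min()+y.max())/2+y0])
f=blob(262,66,292,86); r=blob(264,170,294,186); 
P=plane(c,f,.018);Q=plane(c,r,.018); print(P,Q,np.linalg.norm(P-Q),np.degrees(np.arctan2(*(P-Q)[1::-1])))
print(two(c,f,ct,(258.8,252.3)),two(c,r,ct,(303.9,264.1)))
t=plane(c,(277,29),.011);k=plane(c,(279,201.5),.011);print("tip",t,"knob",k,np.linalg.norm(t-k),(t+k)/2)
E
```

```text
60 267 286 72 80
129 269 287 174 181
[0.4642 0.0396 0.018 ] [ 0.4344 -0.063   0.018 ] 0.10680541766758941 73.82868605346715
(array([0.4631, 0.0364, 0.0369]), np.float64(0.0014983414910189016)) (array([ 0.4346, -0.0661,  0.0068]), np.float64(0.002902081355889273))
tip [0.4778 0.0825 0.011 ] knob [ 0.4267 -0.0924  0.011 ] 0.18214160014480726 [ 0.4522 -0.005   0.011 ]
```

>>> apply_moves --rows '[0.91,-0.04,0,0,0,0,0.45,0.91,-0.04,0.6,0,0,0,0.45,0.91,-0.04,1,0,0,0,0.45,0,0,1,0,0,-0.12,0.45,0,0,0,0,0,0,0.45]'

```text
time: 10.32
tool_pos: [0.4493, -0.0037, 0.0978]
orientation: [-0.002, 0.797, 0.604, -0.002]
ft_force: [0.2, -0.4, -1.7]
grip_width: 0.449
finger_force: 0.0
```

```bash
python3 go.py .4516 -.0047 .004 73.8; python3 - <<'E'
from h import *
np.set_printoptions(precision=4,suppress=True)
c5,_=load("w5"); s,c,f=snap("wrist","w6"); g=cv2.cvtColor(f,cv2.COLOR_RGB2GRAY)
u,v=proj(c,(.464,.0396,.018))[0].astype(int); print(u,v)
y,x=np.nonzero(g[v-18:v+18,u-30:u+30]<60); p=np.array([(x.min()+x.max())/2+u-30,(y.min()+y.max())/2+v-18]); print(len(x),p,x.min()+u-30,x.max()+u-30,y.min()+v-18,y.max()+v-18)
print(two(c5,(276.5,76),c,p), plane(c,p,.018))
E
```

```text
t 10.3167 pos [ 0.449 -0.004  0.098] yaw 74.26282742811395 tilt [-0.006  0.    -1.   ] w 41.71797321132867 F 0.0 j6 0.20973938256228766
units in tool axes [-0.008  0.103  3.125]  az units 0.08077862489125617
284 166
170 [285. 166.] 273 297 161 171
(array([0.4643, 0.0399, 0.0161]), np.float64(0.00012804092581153217)) [0.4644 0.0401 0.018 ]
```

The collar triangulates to 16 mm high, which fits a 22 mm collar seen obliquely. I descend and grip.

>>> apply_moves --rows '[0,0.08,0.9,0,0,0.06,0.45,0,0,0.9,0,0,0,0.45,0,0,0.7,0,0,0,0.45,0,0,0.4,0,0,0,0.45,0,0,0,0,0,0,0.45]'

```text
time: 10.78
tool_pos: [0.4534, -0.0061, 0.0151]
orientation: [-0.001, 0.801, 0.599, -0.001]
ft_force: [-0.4, -0.2, -1.1]
grip_width: 0.448
finger_force: 0.0
```

>>> apply_moves --rows '[0,0,0,0,0,0,0.45]'

```text
time: 10.87
tool_pos: [0.4544, -0.006, 0.0172]
orientation: [0.0, 0.801, 0.599, 0.0]
ft_force: [0.5, -0.3, 0.1]
grip_width: 0.448
finger_force: 0.0
```

```bash
python3 go.py .4516 -.0047 .004 73.8
```

```text
t 10.8667 pos [ 0.454 -0.006  0.017] yaw 73.59857777649408 tilt [ 0.001 -0.    -1.   ] w 41.676043922876225 F 0.0 j6 0.21700512207599948
units in tool axes [ 0.014 -0.103  0.438]  az units -0.03515480986866134
```

>>> apply_moves --rows '[0,-0.1,0.25,0,0,0,0.45,0,0,0.2,0,0,0,0.45,0,0,0,0,0,0,0.45]'

```text
time: 11.12
tool_pos: [0.4506, -0.0047, 0.0016]
orientation: [-0.0, 0.801, 0.599, -0.0]
ft_force: [-0.4, -0.5, -1.3]
grip_width: 0.447
finger_force: 0.0
```

>>> apply_moves --rows '[0,0,0,0,0,0,0,0,0,0,0,0,0,0,0,0,0,0,0,0,0,0,0,0,0,0,0,0,0,0,0,0,0,0,0]' --force 25

```text
time: 11.53
tool_pos: [0.4511, -0.0047, 0.0023]
orientation: [0.0, 0.801, 0.599, 0.0]
ft_force: [0.1, -0.6, 1.4]
grip_width: 0.21
finger_force: 25.0
```

>>> apply_moves --rows '[0,0,-0.3,0,0,0,0,0,0,-1,0,0,0,0,0,0,-1,0,0,0,0,0,0,-1,0,0,0,0,0,0,0,0,0,0,0]'

```text
time: 11.95
tool_pos: [0.453, -0.0048, 0.1076]
orientation: [0.002, 0.801, 0.599, 0.003]
ft_force: [1.1, -0.7, 0.4]
grip_width: 0.21
finger_force: 25.0
```

```bash
python3 go.py .5144 -.3492 .1 157
```

```text
t 11.95 pos [ 0.453 -0.005  0.108] yaw 73.61565276433133 tilt [ 0.008 -0.    -1.   ] w 19.57420530027968 F 24.999660551548004 j6 0.21904097290574379
units in tool axes [-10.437   5.199   0.274]  az units -14.553314038886501
```

The pump is gripped at 19.6 mm. I carry it to the long lane.

>>> apply_moves --rows '[-0.95,0.47,0,0,0,0,0,-0.95,0.47,0,0,0,0,0,-0.95,0.47,0,0,0,0,0,-0.95,0.47,0,0,0,0,0,-0.95,0.47,0,0,0,0,0]'

```text
time: 12.37
tool_pos: [0.4783, -0.1628, 0.1014]
orientation: [0.0, 0.801, 0.599, 0.0]
ft_force: [0.6, -1.2, -0.5]
grip_width: 0.21
finger_force: 25.0
```

>>> apply_moves --rows '[-0.95,0.47,0,0,0,0,0,-0.95,0.47,0,0,0,0,0,-0.95,0.47,0,0,0,0,0,-0.95,0.47,0,0,0,0,0,-0.95,0.47,0,0,0,0,0]'

```text
time: 12.78
tool_pos: [0.5057, -0.3196, 0.1012]
orientation: [-0.0, 0.801, 0.599, 0.0]
ft_force: [0.6, 0.8, -0.3]
grip_width: 0.207
finger_force: 25.0
```

>>> apply_moves --rows '[-0.94,0.47,0,0,0,0,0,0,0,0,0,0,-1,0,0,0,0,0,0,-1,0,0,0,0,0,0,-1,0,0,0,0,0,0,-1,0]'

```text
time: 13.2
tool_pos: [0.5112, -0.3491, 0.101]
orientation: [-0.0, 0.664, 0.748, -0.0]
ft_force: [-0.5, -0.9, -1.3]
grip_width: 0.207
finger_force: 25.0
```

>>> apply_moves --rows '[0,0,0,0,0,-1,0,0,0,0,0,0,-1,0,0,0,0,0,0,-1,0,0,0,0,0,0,-1,0,0,0,0,0,0,-1,0]'

```text
time: 13.62
tool_pos: [0.5113, -0.3488, 0.1012]
orientation: [-0.0, 0.458, 0.889, 0.0]
ft_force: [0.7, 0.2, -0.8]
grip_width: 0.209
finger_force: 25.0
```

>>> apply_moves --rows '[0,0,0,0,0,-1,0,0,0,0,0,0,-1,0,0,0,0,0,0,-1,0,0,0,0,0,0,-1,0,0,0,0,0,0,-1,0]'

```text
time: 14.03
tool_pos: [0.5113, -0.3488, 0.1012]
orientation: [-0.0, 0.224, 0.975, 0.0]
ft_force: [-0.0, 0.1, 0.2]
grip_width: 0.207
finger_force: 25.0
```

>>> apply_moves --rows '[0,0,0,0,0,-0.55,0,0,0,0,0,0,0,0,0,0,0,0,0,0,0]'

```text
time: 14.28
tool_pos: [0.5113, -0.3489, 0.1011]
orientation: [-0.0, 0.201, 0.98, 0.0]
ft_force: [-0.1, 0.5, -0.7]
grip_width: 0.207
finger_force: 25.0
```

```bash
python3 go.py .5144 -.3492 .0065 157; python3 - <<'E'
from h import *
s,c,f=snap("wrist","w7")
# pump nozzle direction in image vs tray: black front collar & nozzle tip predicted
m=s['tool_pos']+np.array([0,0,.0087]); a=np.radians(157); x=np.array([np.cos(a),np.sin(a),0])
print("pred tip",proj(c,m+.09*x),"collar",proj(c,m+.046*x+[0,0,.007]))
E
```

```text
t 14.2833 pos [ 0.511 -0.349  0.101] yaw 156.85853437554337 tilt [-0.  0. -1.] w 19.22247312089889 F 24.99902218580246 j6 -1.8069006172218396
units in tool axes [-0.101  0.03   3.155]  az units -0.024690409251579865
pred tip [[278.12830422 105.53529361]] collar [[278.3772763  192.40626156]]
```

View pics/w7.png

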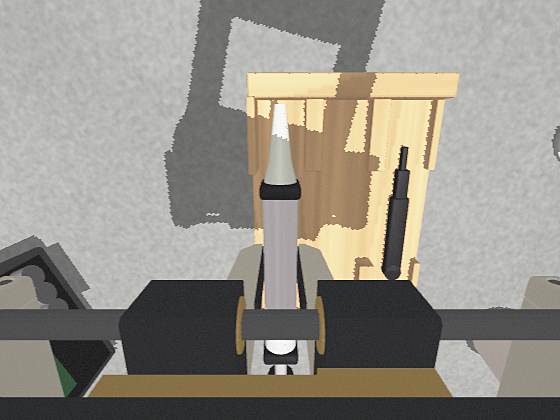

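The pump tip at (280,104) and collar at (280,190) match the predictions. The pry rests in the short lane with its tip at (404,147). I descend.

>>> apply_moves --rows '[-0.1,0.03,0.8,0,0,0,0,0,0,0.8,0,0,0,0,0,0,0.6,0,0,0,0,0,0,0.3,0,0,0,0,0,0,0,0,0,0,0]'

```text
time: 14.75
tool_pos: [0.5136, -0.3486, 0.024]
orientation: [-0.001, 0.2, 0.98, 0.001]
ft_force: [0.3, 0.5, 0.2]
grip_width: 0.204
finger_force: 25.0
```

>>> apply_moves --rows '[0,0,0,0,0,0,0,0,0,0,0,0,0,0]'

```text
time: 14.92
tool_pos: [0.515, -0.3497, 0.0275]
orientation: [0.001, 0.2, 0.98, -0.0]
ft_force: [0.6, 0.3, 0.0]
grip_width: 0.208
finger_force: 25.0
```

```bash
python3 go.py .5144 -.3492 .0068 157; python3 - <<'E'
from h import *
np.set_printoptions(precision=4,suppress=True)
c,im=load("w7"); a=np.radians(157); X=np.array([np.cos(a),np.sin(a)]);Y=np.array([-np.sin(a),np.cos(a)]); O=np.array([.5355,-.2995])
for n,p,z in [("prytip",(404,147),.014),("pryheel",(391,277),.014),("blockL",(247,72),.03),("blockR",(459,73),.03)]:
    d=plane(c,p,z)[:2]-O; print(n,d@X,d@Y)
E
```

```text
t 14.9167 pos [ 0.515 -0.35   0.028] yaw 156.95052376655192 tilt [ 0.001 -0.001 -1.   ] w 19.390404547589235 F 24.999358355998993 j6 -1.8059553492307368
units in tool axes [0.026 0.007 0.691]  az units -0.008635231751542623
prytip 0.06464808051721613 -0.052067869871020675
pryheel -0.06009947520502166 -0.05433753225552344
blockL 0.12113679077027033 0.07863126250307674
blockR 0.1200671947424227 -0.08001827521038567
```

The tray frame is confirmed: block corners at y +79/-80 and x 120–121. The pry is straight at y -52 to -54. I lower the pump and release it.

>>> apply_moves --rows '[0,0,0.4,0,0,0,0,0,0,0.28,0,0,0,0,0,0,0,0,0,0,0,0,0,0,0,0,0,0,0,0,0,0,0,0,0.3]'

```text
time: 15.33
tool_pos: [0.5143, -0.3492, 0.0053]
orientation: [-0.0, 0.2, 0.98, 0.0]
ft_force: [0.7, 0.6, -0.2]
grip_width: 0.245
finger_force: 0.0
```

>>> apply_moves --rows '[0,0,0,0,0,0,0.4,0,0,0,0,0,0,0.4,0,0,0,0,0,0,0.4]'

```text
time: 15.58
tool_pos: [0.5144, -0.3493, 0.0057]
orientation: [0.0, 0.2, 0.98, -0.0]
ft_force: [-0.1, -0.7, 0.1]
grip_width: 0.39
finger_force: 0.0
```

>>> apply_moves --rows '[0,0,-0.5,0,0,0,0.4,0,0,-1,0,0,0,0.4,0,0,-1,0,0,0,0.4,0,0,-1,0,0,0,0.4,0,0,-1,0,0,0,0.4]'

```text
time: 16.0
tool_pos: [0.5143, -0.3491, 0.1422]
orientation: [0.0, 0.2, 0.98, -0.0]
ft_force: [0.1, 0.0, 0.7]
grip_width: 0.4
finger_force: 0.0
```

```bash
python3 go.py .633 -.09 .18 82.8; python3 - <<'E'
from h import *
np.set_printoptions(precision=4,suppress=True)
s,c,f=snap("wrist","w8"); g=cv2.cvtColor(f,cv2.COLOR_RGB2GRAY)
a=np.radians(157); X=np.array([np.cos(a),np.sin(a)]);Y=np.array([-np.sin(a),np.cos(a)]); O=np.array([.5355,-.2995])
W=lambda x,y,z:np.r_[O+X*x+Y*y,z]
u,v=proj(c,W(.046,.054,.022))[0].astype(int); t=proj(c,W(.09,.054,.015)); print(u,v,t)
y,x=np.nonzero(g[v-15:v+15,u-32:u+32]<60); p=((x.min()+x.max())/2+u-32,(y.min()+y.max())/2+v-15); d=plane(c,p,.022)[:2]-O; print("collar",len(x),x.max()-x.min(),y.max()-y.min(),p,d@X,d@Y)
E
```

```text
t 16.0 pos [ 0.514 -0.349  0.142] yaw 156.9771612424546 tilt [ 0. -0. -1.] w 37.16272825158633 F 0.0 j6 -1.8064236468300139
units in tool axes [-0.265  9.497 -1.261]  az units 12.946356934635604
279 161 [[279.2868 114.0218]]
collar 174 21 8 (np.float64(280.5), np.float64(160.0)) 0.04700740713569367 0.05282750454382696
```

The pump's collar sits at x 47, y 53 in the tray, as wanted. Next is the driver.

>>> apply_moves --rows '[-0.03,0.95,-0.25,0,0,0,0.45,-0.03,0.95,-0.25,0,0,0,0.45,-0.03,0.95,-0.25,0,0,0,0.45,-0.03,0.95,-0.25,0,0,0,0.45,-0.03,0.95,-0.25,0,0,0,0.45]'

```text
time: 16.47
tool_pos: [0.5747, -0.2186, 0.1785]
orientation: [0.0, 0.2, 0.98, -0.0]
ft_force: [1.1, 0.4, -0.7]
grip_width: 0.447
finger_force: 0.0
```

>>> apply_moves --rows '[-0.03,0.95,0,0,0,0,0.45,-0.03,0.95,0,0,0,0,0.45,-0.03,0.95,0,0,0,0,0.45,-0.03,0.95,0,0,0,0,0.45,-0.03,0.95,0,0,0,0,0.45]'

```text
time: 16.88
tool_pos: [0.6346, -0.0891, 0.1781]
orientation: [0.0, 0.2, 0.98, 0.0]
ft_force: [1.0, -0.1, 0.3]
grip_width: 0.45
finger_force: 0.0
```

>>> apply_moves --rows '[0,0,0,0,0,1,0.45,0,0,0,0,0,1,0.45,0,0,0,0,0,1,0.45,0,0,0,0,0,1,0.45,0,0,0,0,0,1,0.45]'

```text
time: 17.3
tool_pos: [0.6342, -0.0903, 0.178]
orientation: [-0.0, 0.438, 0.899, -0.0]
ft_force: [0.3, -0.2, -0.1]
grip_width: 0.453
finger_force: 0.0
```

>>> apply_moves --rows '[0,0,0,0,0,1,0.45,0,0,0,0,0,1,0.45,0,0,0,0,0,1,0.45,0,0,0,0,0,1,0.45,0,0,0,0,0,1,0.45]'

```text
time: 17.72
tool_pos: [0.6342, -0.0905, 0.178]
orientation: [-0.0, 0.647, 0.763, -0.0]
ft_force: [0.0, 0.8, 0.0]
grip_width: 0.451
finger_force: 0.0
```

>>> apply_moves --rows '[0,0,0,0,0,1,0.45,0,0,0,0,0,1,0.45,0,0,0,0,0,0.95,0.45,0,0,0,0,0,0,0.45]'

```text
time: 18.05
tool_pos: [0.6342, -0.0905, 0.178]
orientation: [0.0, 0.752, 0.659, 0.0]
ft_force: [0.8, 0.2, -0.1]
grip_width: 0.451
finger_force: 0.0
```

```bash
cat > drv.py <<'E'
from h import *
np.set_printoptions(precision=4,suppress=True)
def handle(c,f):
    g=cv2.cvtColor(f,cv2.COLOR_RGB2GRAY); h=np.array([.6448,-.016,.012]); u,v=proj(c,h)[0].astype(int)
    d=((g<62)).astype(np.uint8); d[250:]=0; d=cv2.morphologyEx(d,cv2.MORPH_OPEN,np.ones((5,5)))
    n,l,st,ce=cv2.connectedComponentsWithStats(d); k=l[v,u]; print("at",u,v,"label",k,st[k])
    y,x=np.nonzero(l==k); P=np.c_[x,y].astype(float); mu=P.mean(0); a=np.linalg.svd(P-mu,full_matrices=False)[2][0]
    if a[1]>0:a=-a
    s=(P-mu)@a; w=lambda e:P[np.abs(s-e)<6].mean(0)+0
    A=w(s.max()-3); B=w(s.min()+3); return mu+a*((A-mu)@a+3)+(A-mu-a*((A-mu)@a)), mu+a*((B-mu)@a-3)+(B-mu-a*((B-mu)@a))
E
python3 - <<'E'
from drv import *
s,c,f=snap("wrist","w9"); print(s['tool_pos'])
A,B=handle(c,f); print(A,B); P,Q=plane(c,A,.018),plane(c,B,.018); print(P,Q,np.linalg.norm(P-Q),np.degrees(np.arctan2(*(P-Q)[1::-1])))
E
```

```text
[ 0.6342 -0.0905  0.178 ]
at 281 128 label 0 [     0      0    560    420 234150]
[  1.0013 209.4446] [557.9987 209.5554]
[ 0.3065 -0.0634  0.018 ] [ 0.9546 -0.1485  0.018 ] 0.6536466138010629 172.51193638829454
```

```bash
python3 - <<'E'
from drv import *
c,im=load("w9"); g=cv2.cvtColor(im,cv2.COLOR_BGR2GRAY); print(g[128,255:310].tolist()); print(g[70:185:3,281].tolist())
E
```

```text
[197, 203, 205, 202, 199, 199, 196, 194, 190, 194, 197, 201, 160, 112, 92, 48, 48, 48, 47, 43, 62, 99, 107, 104, 102, 107, 111, 101, 105, 109, 84, 40, 52, 48, 44, 30, 129, 194, 209, 204, 207, 204, 199, 194, 191, 192, 195, 199, 200, 196, 195, 191, 190, 192, 194]
[250, 89, 101, 109, 107, 109, 109, 104, 106, 107, 110, 110, 109, 105, 103, 106, 109, 100, 105, 103, 107, 107, 106, 107, 101, 104, 110, 36, 42, 40, 39, 124, 212, 112, 115, 116, 113, 113, 115]
```

```bash
cat > drv.py <<'E'
from h import *
np.set_printoptions(precision=4,suppress=True)
def flat(c,g,h):   # top flat of the handle: ends (front, rear) of its middle line
    u,v=proj(c,h)[0].astype(int); d=((g>80)&(g<125)).astype(np.uint8); d=cv2.morphologyEx(d,cv2.MORPH_OPEN,np.ones((3,3)))
    n,l,st,ce=cv2.connectedComponentsWithStats(d,connectivity=4); k=l[v,u]; print("at",u,v,k,st[k]); y,x=np.nonzero(l==k)
    r=np.arange(y.min()+3,y.max()-2); m=[x[y==i].mean() for i in r]; p=np.polyfit(r,m,1)
    return [np.array([np.polyval(p,i),i]) for i in (y.min()-.5,y.max()+.5)]
def show(c,A,B,z=.024):
    P,Q=plane(c,A,z),plane(c,B,z); print(A,B,P,Q,np.linalg.norm(P-Q),np.degrees(np.arctan2(*(P-Q)[1::-1])))
E
python3 - <<'E'
from drv import *
c,im=load("w9"); A,B=flat(c,cv2.cvtColor(im,cv2.COLOR_BGR2GRAY),[.6448,-.016,.024]); show(c,A,B)
E
```

```text
at 281 129 11 [276  78  10  71 677]
[280.6969  77.5   ] [279.98 148.5 ] [0.6503 0.034  0.024 ] [ 0.6404 -0.0359  0.024 ] 0.07061765699698143 81.92795217659827
```

>>> apply_moves --rows '[0.91,-0.02,0,0,0,0,0.45,0.91,-0.02,0.6,0,0,0,0.45,0.91,0,1,0,0,0.08,0.45,0,0,0.7,0,0,0,0.45,0,0,0,0,0,0,0.45]'

```text
time: 18.52
tool_pos: [0.6414, -0.0077, 0.1043]
orientation: [-0.002, 0.751, 0.66, -0.002]
ft_force: [-0.2, -0.8, -1.4]
grip_width: 0.45
finger_force: 0.0
```

>>> apply_moves --rows '[0,0,0,0,0,0,0.45]'

```text
time: 18.6
tool_pos: [0.6429, -0.0091, 0.1087]
orientation: [-0.001, 0.752, 0.659, -0.001]
ft_force: [-0.2, -0.5, 0.8]
grip_width: 0.447
finger_force: 0.0
```

```bash
python3 go.py .6443 -.0087 .005 81.9; python3 - <<'E'
from drv import *
c9,_=load("w9"); s,c,f=snap("wrist","w10"); g=cv2.cvtColor(f,cv2.COLOR_RGB2GRAY)
A,B=flat(c,g,[.6487,.022,.024]); show(c,A,B); print(two(c9,(280.7,77.5),c,A))
E
```

```text
t 18.6 pos [ 0.643 -0.009  0.109] yaw 82.48884922920456 tilt [-0.002 -0.    -1.   ] w 41.557560839442175 F 0.0 j6 0.07742270402732787
units in tool axes [0.019 0.051 3.457]  az units 0.10277357847450244
at 283 182 0 [     0      0    560    420 191856]
[306.2402  -0.5   ] [299.5096 419.5   ] [0.6832 0.1561 0.024 ] [ 0.632 -0.256  0.024] 0.41526751620497926 82.91976916797897
(array([ 0.628 , -0.0357,  0.5775]), np.float64(0.02548638436405398))
```

```bash
python3 - <<'E'
from drv import *
c,im=load("w10"); g=cv2.cvtColor(im,cv2.COLOR_BGR2GRAY); print(proj(c,[(.6503,.034,.024),(.6447,-.0057,.024)]));print(g[140:230:2,283].tolist()); 
for r in(180,195,210): print(g[r,255:315].tolist())
E
```

```text
[[283.2079 168.437 ]
 [282.6595 212.6593]]
[242, 229, 238, 244, 143, 147, 149, 146, 148, 145, 162, 43, 46, 45, 37, 43, 79, 41, 37, 45, 45, 43, 43, 44, 44, 44, 44, 36, 42, 32, 47, 42, 41, 42, 42, 41, 42, 37, 46, 36, 44, 42, 42, 43, 38]
[118, 117, 118, 118, 116, 121, 123, 121, 118, 116, 122, 117, 121, 123, 128, 88, 31, 38, 42, 48, 32, 32, 44, 41, 39, 45, 38, 35, 45, 40, 38, 76, 97, 100, 80, 49, 54, 48, 53, 46, 41, 54, 106, 126, 122, 121, 120, 123, 120, 120, 120, 122, 123, 118, 116, 110, 103, 137, 184, 203]
[118, 117, 119, 128, 121, 124, 122, 122, 121, 120, 124, 121, 118, 120, 123, 90, 30, 33, 41, 37, 41, 43, 34, 41, 41, 45, 44, 37, 40, 43, 48, 41, 45, 46, 39, 40, 39, 41, 38, 36, 23, 77, 112, 125, 123, 120, 116, 120, 116, 121, 118, 120, 122, 119, 121, 123, 116, 120, 118, 120]
[119, 123, 120, 119, 117, 116, 120, 123, 121, 117, 120, 114, 121, 119, 126, 92, 33, 40, 33, 38, 35, 42, 38, 38, 41, 45, 40, 37, 41, 43, 37, 43, 38, 38, 37, 40, 39, 37, 41, 26, 43, 94, 126, 121, 120, 118, 117, 121, 119, 122, 118, 121, 120, 120, 117, 104, 145, 187, 201, 202]
```

The handle's silhouette is centred at column 283.2, exactly as predicted, and its width (26 px) puts it at about 10 mm height, so it lies on the bench. I descend.

>>> apply_moves --rows '[0,0.03,0.9,0,0,0.08,0.45,0,0,0.9,0,0,0,0.45,0,0,0.7,0,0,0,0.45,0,0,0.4,0,0,0,0.45,0,0,0,0,0,0,0.45]'

```text
time: 19.07
tool_pos: [0.6437, -0.0099, 0.0211]
orientation: [-0.001, 0.756, 0.655, -0.001]
ft_force: [0.1, 1.1, -0.4]
grip_width: 0.45
finger_force: 0.0
```

>>> apply_moves --rows '[0,0,0,0,0,0,0.45,0,0,0,0,0,0,0.45]'

```text
time: 19.23
tool_pos: [0.6452, -0.0095, 0.0244]
orientation: [0.001, 0.755, 0.655, 0.001]
ft_force: [0.1, 0.1, 0.2]
grip_width: 0.451
finger_force: 0.0
```

```bash
python3 go.py .6443 -.0087 .004 81.9
```

```text
t 19.2333 pos [ 0.645 -0.01   0.024] yaw 81.86311583807127 tilt [ 0.003 -0.    -1.   ] w 41.91429427290863 F 0.0 j6 0.08773985178196736
units in tool axes [ 0.022 -0.037  0.681]  az units -0.0064375006749549345
```

>>> apply_moves --rows '[0,-0.03,0.4,0,0,0,0.45,0,0,0.27,0,0,0,0.45,0,0,0,0,0,0,0.45]'

```text
time: 19.48
tool_pos: [0.6429, -0.0091, 0.0007]
orientation: [-0.0, 0.755, 0.655, -0.0]
ft_force: [-0.9, 1.0, 0.1]
grip_width: 0.446
finger_force: 0.0
```

>>> apply_moves --rows '[0,0,0,0,0,0,0,0,0,0,0,0,0,0,0,0,0,0,0,0,0,0,0,0,0,0,0,0,0,0,0,0,0,0,0]' --force 30

```text
time: 19.9
tool_pos: [0.6434, -0.009, 0.0023]
orientation: [0.0, 0.755, 0.655, 0.0]
ft_force: [0.4, 0.5, 0.9]
grip_width: 0.255
finger_force: 30.0
```

>>> apply_moves --rows '[0,0,-0.3,0,0,0,0,0,0,-1,0,0,0,0,0,0,-1,0,0,0,0,0,0,-1,0,0,0,0,0,0,-0.5,0,0,0,0]'

```text
time: 20.32
tool_pos: [0.6442, -0.0091, 0.1207]
orientation: [0.001, 0.755, 0.655, 0.001]
ft_force: [1.4, 0.8, -0.4]
grip_width: 0.253
finger_force: 30.0
```

```bash
python3 go.py .5594 -.3097 .11 157
```

```text
t 20.3167 pos [ 0.644 -0.009  0.121] yaw 81.86515362471258 tilt [ 0.004 -0.    -1.   ] w 23.48345531116047 F 29.99972833553329 j6 0.08824117848468868
units in tool axes [-10.319  -1.383   0.348]  az units -13.113504522288926
```

The driver is gripped at 23.5 mm. I carry it to the middle lane.

>>> apply_moves --rows '[-0.94,-0.13,0,0,0,0,0,-0.94,-0.13,0,0,0,0,0,-0.94,-0.13,0,0,0,0,0,-0.94,-0.13,0,0,0,0,0,-0.94,-0.13,0,0,0,0,0]'

```text
time: 20.73
tool_pos: [0.6033, -0.147, 0.1159]
orientation: [-0.0, 0.755, 0.655, -0.0]
ft_force: [0.2, -0.2, -1.4]
grip_width: 0.258
finger_force: 30.0
```

>>> apply_moves --rows '[-0.94,-0.13,0,0,0,0,0,-0.94,-0.13,0,0,0,0,0,-0.94,-0.12,0,0,0,0,0,-0.94,-0.12,0,0,0,0,0,-0.94,-0.12,0,0,0,0,0]'

```text
time: 21.15
tool_pos: [0.5649, -0.2841, 0.1159]
orientation: [-0.0, 0.756, 0.655, -0.0]
ft_force: [0.6, -0.5, -0.7]
grip_width: 0.253
finger_force: 30.0
```

>>> apply_moves --rows '[-0.92,-0.12,0,0,0,0,0,0,0,0,0,0,-1,0,0,0,0,0,0,-1,0,0,0,0,0,0,-1,0,0,0,0,0,0,-1,0]'

```text
time: 21.57
tool_pos: [0.5579, -0.3098, 0.1157]
orientation: [-0.0, 0.608, 0.794, -0.0]
ft_force: [-0.7, -0.6, -0.5]
grip_width: 0.255
finger_force: 30.0
```

>>> apply_moves --rows '[0,0,0,0,0,-1,0,0,0,0,0,0,-1,0,0,0,0,0,0,-1,0,0,0,0,0,0,-1,0,0,0,0,0,0,-1,0]'

```text
time: 21.98
tool_pos: [0.558, -0.3096, 0.1158]
orientation: [-0.0, 0.393, 0.92, 0.0]
ft_force: [-0.4, 0.2, -1.3]
grip_width: 0.257
finger_force: 30.0
```

>>> apply_moves --rows '[0,0,0,0,0,-1,0,0,0,0,0,0,-1,0,0,0,0,0,0,-1,0,0,0,0,0,0,-1,0,0,0,0,0,0,-0.1,0]'

```text
time: 22.4
tool_pos: [0.558, -0.3096, 0.1158]
orientation: [-0.0, 0.198, 0.98, 0.0]
ft_force: [-0.7, -0.5, -0.4]
grip_width: 0.253
finger_force: 30.0
```

>>> apply_moves --rows '[0,0,0,0,0,0,0,0,0,0,0,0,0,0]'

```text
time: 22.57
tool_pos: [0.5581, -0.3096, 0.1159]
orientation: [-0.0, 0.202, 0.979, 0.0]
ft_force: [-0.9, -0.0, -0.9]
grip_width: 0.251
finger_force: 30.0
```

```bash
python3 go.py .5594 -.3097 .0063 157; python3 - <<'E'
from h import *
np.set_printoptions(precision=4,suppress=True)
s,c,f=snap("wrist","w11"); g=cv2.cvtColor(f,cv2.COLOR_RGB2GRAY)
P=s['tool_pos'];T=R.from_quat(s['orientation'],scalar_first=True).as_matrix()[:,0]
t=proj(c,P+.1088*T+[0,0,.0097])[0]; print("pred tip",t)
v=int(t[1])
for r in (v+10,v+25,v+40): print(r,g[r,int(t[0])-18:int(t[0])+20].tolist())
E
```

```text
t 22.5667 pos [ 0.558 -0.31   0.116] yaw 156.73279293881652 tilt [-0.  0. -1.] w 23.3150292128589 F 29.99978552106768 j6 -1.711130538653369
units in tool axes [-0.041  0.013  3.654]  az units -0.04663643002229732
pred tip [278.5155  64.7965]
74 [227, 230, 233, 232, 231, 231, 230, 230, 227, 229, 230, 229, 232, 234, 223, 185, 217, 225, 228, 239, 244, 240, 234, 232, 224, 204, 221, 235, 230, 229, 228, 228, 231, 231, 231, 228, 230, 230]
89 [231, 231, 233, 233, 234, 231, 230, 231, 235, 207, 127, 142, 142, 144, 161, 195, 219, 226, 226, 240, 245, 242, 235, 231, 224, 199, 220, 234, 230, 230, 230, 231, 229, 231, 232, 229, 229, 232]
104 [230, 231, 235, 234, 234, 232, 232, 230, 232, 235, 212, 134, 141, 144, 162, 195, 217, 227, 226, 241, 245, 243, 234, 229, 220, 201, 224, 231, 230, 230, 229, 230, 230, 232, 231, 231, 229, 230]
```

The shaft is centred at column 280 (predicted 278.5) and straight. I lower it.

>>> apply_moves --rows '[-0.04,0,0.9,0,0,0,0,0,0,0.9,0,0,0,0,0,0,0.7,0,0,0,0,0,0,0.4,0,0,0,0,0,0,0,0,0,0,0]'

```text
time: 23.03
tool_pos: [0.5581, -0.3094, 0.0262]
orientation: [-0.002, 0.201, 0.98, 0.001]
ft_force: [0.9, -0.3, -0.9]
grip_width: 0.255
finger_force: 30.0
```

>>> apply_moves --rows '[0,0,0,0,0,0,0,0,0,0,0,0,0,0]'

```text
time: 23.2
tool_pos: [0.56, -0.3105, 0.0307]
orientation: [0.001, 0.2, 0.98, -0.0]
ft_force: [0.0, -0.2, -1.3]
grip_width: 0.256
finger_force: 30.0
```

```bash
python3 go.py .5594 -.3097 .0065 157
```

```text
t 23.2 pos [ 0.56  -0.311  0.031] yaw 156.8931615530966 tilt [ 0.002 -0.001 -1.   ] w 23.81067242699175 F 29.99987890245393 j6 -1.7136420326381963
units in tool axes [0.03  0.018 0.806]  az units -0.018646826661813973
```

>>> apply_moves --rows '[0,0,0.5,0,0,0,0,0,0,0.29,0,0,0,0,0,0,0,0,0,0,0,0,0,0,0,0,0,0,0,0,0,0,0,0,0.35]'

```text
time: 23.62
tool_pos: [0.5591, -0.31, 0.0049]
orientation: [-0.0, 0.2, 0.98, 0.0]
ft_force: [-0.3, 0.1, -0.4]
grip_width: 0.294
finger_force: 0.0
```

>>> apply_moves --rows '[0,0,0,0,0,0,0.35,0,0,0,0,0,0,0.35,0,0,0,0,0,0,0.35]'

```text
time: 23.87
tool_pos: [0.5593, -0.3101, 0.0053]
orientation: [0.0, 0.2, 0.98, -0.0]
ft_force: [-0.3, -0.6, -0.3]
grip_width: 0.348
finger_force: 0.0
```

>>> apply_moves --rows '[0,0,-0.4,0,0,0,0.35,0,0,-1,0,0,0,0.35,0,0,-1,0,0,0,0.35,0,0,-1,0,0,0,0.35,0,0,-1,0,0,0,0.35]'

```text
time: 24.28
tool_pos: [0.5591, -0.31, 0.1399]
orientation: [0.0, 0.2, 0.98, -0.0]
ft_force: [0.6, 0.4, -0.2]
grip_width: 0.349
finger_force: 0.0
```

>>> apply_moves --rows '[-1,0,-1,0,0,0,0.35,-1,0,-1,0,0,0,0.35,-0.7,0,-1,0,0,0,0.35,0,0,0,0,0,0,0.35]'

```text
time: 24.62
tool_pos: [0.6361, -0.3429, 0.2337]
orientation: [0.004, 0.2, 0.98, -0.001]
ft_force: [0.1, 0.4, 0.5]
grip_width: 0.35
finger_force: 0.0
```

```bash
python3 - <<'E'
from h import *
np.set_printoptions(precision=4,suppress=True)
s,c,f=snap("wrist","w12"); print(s['time'],s['tool_pos'],s['finger_force'])
a=np.radians(157); X=np.array([np.cos(a),np.sin(a)]);Y=np.array([-np.sin(a),np.cos(a)]); O=np.array([.5355,-.2995])
W=lambda x,y,z:np.r_[O+X*x+Y*y,z]
# rectified tray picture at z=.015, 0.5 mm/px : row = x (block at top), col = y
src=np.array([proj(c,W(x,y,.015))[0] for x,y in((.13,.09),(.13,-.09),(-.12,-.09),(-.12,.09))],np.float32)
H=cv2.getPerspectiveTransform(src,np.array([[0,0],[360,0],[360,500],[0,500]],np.float32))
r=cv2.warpPerspective(f,H,(360,500)); hsv=cv2.cvtColor(r,cv2.COLOR_RGB2HSV); cv2.imwrite("pics/rect.png",r[...,::-1])
m=(hsv[...,1]<60)
print("y extents of non-wood (mm) by x")
for x in range(90,-100,-10):
    row=m[int((130-x)*2),20:340]; e=np.flatnonzero(np.diff(np.r_[0,row.astype(int),0])); e=e.reshape(-1,2); print(x,[(90-(p+20)/2,90-(q+20)/2) for p,q in e if q-p>4])
E
```

```text
24.6167 [ 0.6361 -0.3429  0.2337] 0.0
y extents of non-wood (mm) by x
90 [(np.float64(56.5), np.float64(49.5))]
80 [(np.float64(57.0), np.float64(48.5)), (np.float64(2.5), np.float64(-4.0))]
70 [(np.float64(58.5), np.float64(47.5)), (np.float64(2.5), np.float64(-3.5))]
60 [(np.float64(60.0), np.float64(46.5)), (np.float64(2.5), np.float64(-4.0)), (np.float64(-51.5), np.float64(-55.0))]
50 [(np.float64(65.0), np.float64(43.5)), (np.float64(2.5), np.float64(-4.5)), (np.float64(-52.0), np.float64(-56.0))]
40 [(np.float64(80.0), np.float64(77.0)), (np.float64(63.5), np.float64(42.5)), (np.float64(2.5), np.float64(-3.5)), (np.float64(-48.5), np.float64(-59.0))]
30 [(np.float64(80.0), np.float64(77.5)), (np.float64(63.5), np.float64(43.0)), (np.float64(2.5), np.float64(-3.5)), (np.float64(-49.0), np.float64(-59.0)), (np.float64(-71.5), np.float64(-74.5))]
20 [(np.float64(80.0), np.float64(77.0)), (np.float64(63.5), np.float64(43.0)), (np.float64(6.5), np.float64(-7.0)), (np.float64(-48.5), np.float64(-59.5)), (np.float64(-71.5), np.float64(-74.5))]
10 [(np.float64(80.0), np.float64(77.0)),
[... 711 characters left out ...]
))]
-30 [(np.float64(80.0), np.float64(77.0)), (np.float64(64.0), np.float64(43.0)), (np.float64(11.0), np.float64(-12.0)), (np.float64(-46.5), np.float64(-61.5)), (np.float64(-72.5), np.float64(-75.0))]
-40 [(np.float64(80.0), np.float64(77.0)), (np.float64(63.5), np.float64(43.0)), (np.float64(11.0), np.float64(-12.0)), (np.float64(-47.0), np.float64(-61.0))]
-50 [(np.float64(63.5), np.float64(43.0)), (np.float64(11.0), np.float64(-12.0)), (np.float64(-47.0), np.float64(-62.0))]
-60 [(np.float64(65.5), np.float64(43.5)), (np.float64(11.0), np.float64(-11.5)), (np.float64(-50.0), np.float64(-60.0))]
-70 [(np.float64(57.5), np.float64(49.5))]
-80 [(np.float64(58.0), np.float64(49.0))]
-90 []
```

All three tools lie straight and centred: pump at y +53, driver at y 0, pry at y -54. Their tips are towards the block and they are clear of the walls. I hand in.

```bash
python3 -c "
from workcell import *
print(finish_job())"
```

```text
the job is handed in; nothing more can be done
None
```

The job is handed in at about 25 s on the robot clock: the final wrist picture shows the pump in the long lane, the driver in the middle lane and the pry bar in the short lane, each straight with its tip towards the end block; I did not re-measure the bystanders afterwards.

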